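# Photograph the large plaster rosette at the bench photo stand

## Robot

A 6-joint arm with a two-finger parallel gripper is mounted at the origin on a cart in front of the work surface, level with it; the furniture and walls round the work are solid. World frame = base frame: x ahead of the robot, y to its left, z up, the work surface at z = 0. Lengths are in m, angles in rad, forces in N, time in s.
With the tool pointing down it reaches from about 0.3 to 0.775 m from the base axis. Payload 14.6 kg.
Tool frame: the origin (TCP) lies at the very end of the fingers, on their centre line; the grasp point (between the pads) lies 19 mm behind it; z points along the fingers, y is the line along which they close (so a half turn about z gives the same grasp; the last joint's range is limited). The gripper opens to 94 mm and grips with 3 to 60 N. Pads are 16 mm wide; open, the fingers measure 119 mm over their backs; the gripper's body (75 mm by 177 mm) begins 78 mm behind the grasp point.
Start: joints at [-0.067, 0.3, 1.521, -0, 1.321, -0.067], TCP at [0.55, -0, 0.205] pointing down, gripper open.
Joint ranges: [-3.03, 3.03], [-0.79, 2.21], [0.23, 2.52], [-1.04, 4.18], [0, 3.07], [-2.55, 2.55]. Speed limits (rad/s): [2.22, 2.22, 2.57, 3.14, 3.14, 3.14].

## Interface

Orientations are given as [roll, pitch, yaw] about the fixed x, y, z axes, in that order (R = Rz(yaw) Ry(pitch) Rx(roll)).
In Python, from station import * gives the robot as it stands.
- The arm moves only by the tool jog_arm, never from a script. Its argument "rows" is a list of rows, each a list of 3 entries, a list of its own where there are three numbers: the shift along the tool's x, y, z in m, then the turn about the tool's z in degrees, then the finger opening in m, from 0 to 0.094. A call has 1 to 12 rows; each row shifts and turns the commanded pose from where the row before left it, along the tool's axes as they then stand; what a row does not reach is not made up. A row lasts 1/12 s, in which the tool goes at most 41.7 mm and 7.16 degrees, less where a joint would pass 70% of its speed; a pose out of reach is approached as far as the arm can. A call is refused whole if a number of a shift passes 0.0417 or a number of a turn 7.16, either way. A call with a gripper value outside its range is refused whole. The fingers move at their own pace and stop on an object; "squeeze" is the grip in N (left out, the last holds). Time passes only in rows, so rows that do not move let the fingers close. It gives the time, the measured TCP pose, the force, the opening and the grip force at its end, in the units of the state.
- get_obs(): the state, without advancing time (a new reading comes with each control period).
- camera(name): name is "scene" or "side" or "wrist"; returns a dict with "image" (400x640x3 uint8, red, green, blue), "range_z" (400x640 float32, m along the optical axis (not along the pixel's ray), 0 where there is no reading), "K" (3x3 intrinsics, pixels), "world_from_camera" (4x4, takes a point from camera to world coordinates); the wrist camera has in their place "T_tool_cam" (4x4, takes a point from camera to tool coordinates, whose origin is the TCP and whose axes are the flange's). Camera axes: x right, y up, looking along -z (the intrinsics and any distortion apply to the point x, -y, -z); pixel columns grow to the right and rows downward; lengths in m; the calibration is good to about 2 mm. The wrist camera is an equidistant fisheye: a pixel r from the principal point sees the ray r / f radians off the axis. A picture is of the moment at which its call begins: read the wrist's pose just before it.
- hand_in(): hands the job in; it is judged then, once.
Trained networks look in a picture, given as the dict that the camera call returned (one of the last four; its "shot" number tells which), for a name from the list of things; names that differ only in an ending like _2 or _b are one class to them, and where a whole thing is asked for, a point or a joint stands for the part that bears it (a point fixed in the world has none). Each returns a list of dicts, best first, with "p" (0 to 1); they miss things now and then, are a little off and sometimes report something else, mostly with a low value. They report only what shows in the picture. A call takes as long as a camera call. They do not tell look-alikes from the thing itself.
- search_frame(label, picture): "at" ([column, row] as shares, 0 to 1, of the picture: columns of its width, rows of its height, amid what is visible of it).
- spot_point(label, picture): "at" ([column, row] as shares, 0 to 1, of the picture: columns of its width, rows of its height: a listed point, or the origin of a listed thing).
The state is a dict: "time_s": time; "qpos": joint angles; "joint_vel": joint speeds; "tau": joint torques, N m; "ee_pos": TCP position; "eef_rot": TCP orientation; "force": force on the tool from outside, world axes, zero at the start; "moment": the same for the moment, N m; "grip_width": finger opening in m; "grip_force": force on a finger pad.
Only numpy, scipy, OpenCV 4.12 (cv2) and the standard library are available. Lean on these libraries where they do the work, as an engineer would, in place of code of your own. Each camera call takes 0.05 s, during which the arm holds its last target. There are 200 camera calls.

## Task

Take the record photograph of the large rosette: turn the indexing turntable until it has clicked in with the largest of the three castings in front of the lens, press the orange release on top of the camera to its halfway stop and pause there for a good second so that the camera can focus, then press it fully down and let it come up again. Make no exposure before that casting is indexed in front of the lens, keep all three castings on the turntable, and do not knock over or shove the bowl, the tape and the paint tin on the bench.

Things in the scene. Friction and masses are not known exactly. Their poses are not given: they have to be found in the camera images.
- turntable (a joint): grey round turntable, 300 mm diameter, top face 72 mm above the bench. Hinge about the vertical, rad, positive anticlockwise from above; 0 at the start, stops at -1.30 and +1.30. A ball catch indexes it: it clicks in at -1.257, 0 and +1.257, pulling itself in over the last 0.05 rad; leaving or entering a catch takes about 2 N at the handle, else 0.3 N. The castings lie loose, 92 mm from the axis
- turntable_axis (a point): the turntable's axis, at the height of the plate's top face. Its x axis is level and points through the shooting spot to the camera column, z is up. The column (32 mm square) stands 405 mm along x and is 0.51 m tall; the lamp panel (170 mm wide) spans 270 to 345 mm along x, 0.44 to 0.49 m above the bench
- turntable_handle (a point): half-way up the upright red handle on the turntable's rim, 128 mm from the axis, 125 degrees clockwise (from above) of the shooting spot at the start; it turns with the plate. A round grip 17 to 20 mm in diameter; its top is 53 mm and this point 30 mm over the plate's top face
- shooting_spot (a point): the fixed place on the turntable's top face at which the lens is aimed, 92 mm from the axis on the camera's side
- rosette_mid_centre (a point): centre (half-way up) of the large white plaster rosette with broad rounded lobes, 100 x 92 x 19 mm, the largest of the three castings; this is the one to photograph. At the start it lies at the +72 or the -72 degree station
- rosette_small_centre (a point): centre (half-way up) of the middle-sized white rosette with narrow petals, 73 x 73 x 19 mm, at the opposite station
- rosette_old_centre (a point): centre (half-way up) of the smallest white rosette, 62 x 65 x 19 mm, which lies at the shooting spot at the start (already photographed)
- release_top (a point): centre of the top face of the orange release cap (28 mm diameter) on top of the black camera (at its end nearer the robot), about 290 mm above the bench; moves with it. The camera looks 35 degrees down, so the release leans 35 degrees from vertical towards the turntable: this point's z axis points out of the cap, which is pressed along -z. A lamp panel hangs 0.15 m above, in the way of an upright gripper; other camera parts lie 12 mm or more below the cap's top
- release_half (a joint): first stage of the release, m: 0 up, 0.005 at the halfway stop; light spring, 1.2 N rising to 3.2 N at the stop
- release_full (a joint): second stage of the release, m: 0 until the force passes 10 N, 0.005 fully down (14 N); it comes after the first stage, so the cap travels 10 mm in all. Both stages spring back
- plaster_bowl: green rubber mixing bowl, 138 mm across and 78 mm high, loose, on the bench to the left of the stand (origin: centre of the underside); leave alone
- masking_tape: roll of masking tape, 104 mm across and 25 mm high, loose, to the right of the turntable (origin: centre of the underside); leave alone
- shellac_tin: round paint tin, 78 mm across and 78 mm high, loose, on the bench to the right of the turntable (origin: centre of the underside); leave alone
Mind the look-alikes: they are no part of the job. Leave any red look-alike of the part that bears rosette_old_centre alone.

How it is judged:
By the outcome, as a careful person would: the job done as asked, in the order asked, and still so for the second after the job is handed in, with the robot touching nothing.
It also fails if it takes over 54 s, if anything falls off the work surface, if the arm or the gripper's body presses on something with over 40 N, if the wrist force passes 120 N, or if a joint passes its speed limit or range.

## Working session

There is one attempt and no reset: what is moved stays moved. The work goes in short steps, Python scripts to look and compute and a tool call to move; the robot and the scene stay as the last step left them, time stands still between calls to the robot, and variables do not carry over. Pictures are saved under pics/ and viewed, at most 10 in all, crops included, and the job is handed in when it is done.

Besides the shell and the picture viewer there is one more tool, called after "Call:" in YAML: its name, and indented under it one key for each argument. jog_arm: Moves the arm, as the interface text tells. Its arguments: {"type":"object","properties":{"rows":{"type":"array","items":{"type":"array"}},"squeeze":{"type":"number"}},"required":["rows"]}

```bash
mkdir -p pics; ls
cat > h.py <<'E'
from station import *
import numpy as np, cv2
def px2w(c,u,v,z=None):
    K=c["K"];T=c["world_from_camera"]
    d=np.array([(u-K[0,2])/K[0,0],-(v-K[1,2])/K[1,1],-1.0])
    if z is None:
        r=c["range_z"][int(v),int(u)]; return (T@np.r_[d*r,1])[:3]
    D=T[:3,:3]@d;o=T[:3,3]
    return o+D*(z-o[2])/D[2]
E
python3 - <<'E'
from h import *
s=camera("scene");t=camera("side")
cv2.imwrite("pics/a.png",s["image"][:,:,::-1]);cv2.imwrite("pics/b.png",t["image"][:,:,::-1])
for n,c in(("scene",s),("side",t)):
    print(n,c["world_from_camera"][:3,3].round(3),{k:v for k,v in c.items() if k not in("image","range_z","K","world_from_camera")})
    for l in ["turntable_axis","turntable_handle","shooting_spot","rosette_mid_centre","rosette_small_centre","rosette_old_centre","release_top","plaster_bowl","masking_tape","shellac_tin"]:
        for p in spot_point(l,c)[:2]:
            u,v=p["at"][0]*640,p["at"][1]*400
            print(l,round(p["p"],2),round(u),round(v),px2w(c,u,v).round(3))
print(get_obs())
E
```

```text
pics
scene [-0.034 -1.018  0.964] {'shot': 1}
turntable_axis 0.8 297 269 [ 0.481 -0.188  0.084]
turntable_handle 0.89 337 276 [ 0.558 -0.26   0.073]
shooting_spot 0.73 294 247 [ 0.527 -0.099  0.079]
rosette_mid_centre 0.96 329 257 [ 0.575 -0.204  0.09 ]
rosette_mid_centre 0.18 264 265 [ 0.415 -0.127  0.088]
rosette_small_centre 0.73 265 264 [ 0.416 -0.129  0.091]
rosette_old_centre 0.64 222 247 [0.388 0.096 0.014]
rosette_old_centre 0.63 361 216 [ 0.84  -0.022  0.01 ]
release_top 0.68 328 258 [ 0.573 -0.202  0.086]
plaster_bowl 0.63 195 224 [0.352 0.2   0.054]
masking_tape 0.64 372 346 [ 0.524 -0.449  0.005]
shellac_tin 0.58 412 313 [ 0.644 -0.455  0.049]
side [ 0.583 -1.177  0.796] {'shot': 2}
turntable_axis 0.89 281 248 [ 0.475 -0.187  0.072]
turntable_axis 0.53 316 247 [ 0.578 -0.202  0.088]
shooting_spot 0.9 301 232 [ 0.532 -0.118  0.085]
shooting_spot 0.32 313 143 [ 0.569 -0.026  0.34 ]
rosette_mid_centre 0.88 317 245 [ 0.58  -0.192  0.089]
rosette_mid_centre 0.39 351 328 [ 0.664 -0.464  0.038]
rosette_small_centre 0.69 267 235 [ 0.425 -0.125  0.079]
rosette_old_centre 0.73 394 
[... 423 characters left out ...]
s': 1.1, 'qpos': array([-6.66305720e-02,  2.99909498e-01,  1.52098421e+00, -2.12570239e-05,
        1.32071218e+00, -6.66204585e-02]), 'joint_vel': array([ 8.06013825e-04,  1.13890498e-03,  1.14945087e-03, -1.83437770e-04,
       -1.80249632e-05, -1.05541748e-04]), 'tau': array([ 1.34799851e-03, -5.31668329e+01, -3.52917480e+01,  7.09613319e-02,
        2.11595785e-02,  2.43897847e-05]), 'ee_pos': array([ 5.49993035e-01, -2.48695623e-05,  2.05447057e-01]), 'eef_rot': array([-3.14157808e+00,  1.96690352e-05,  1.57079147e+00]), 'force': array([ 0.66724044, -0.11172794, -0.16105576]), 'moment': array([-0.00814515,  0.00785383,  0.05704411]), 'grip_force': 0.0, 'grip_width': 0.09386405975070848}
```

View pics/a.png

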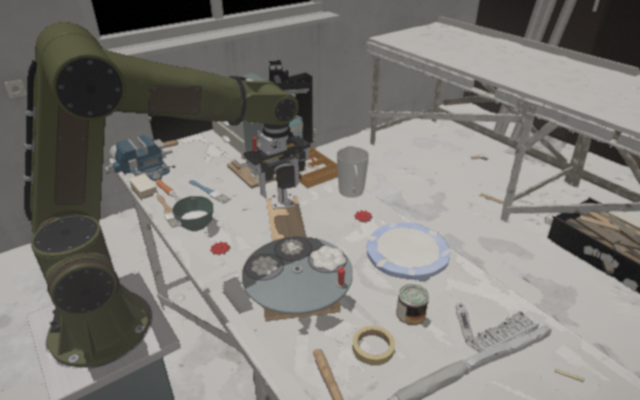

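View pics/b.png

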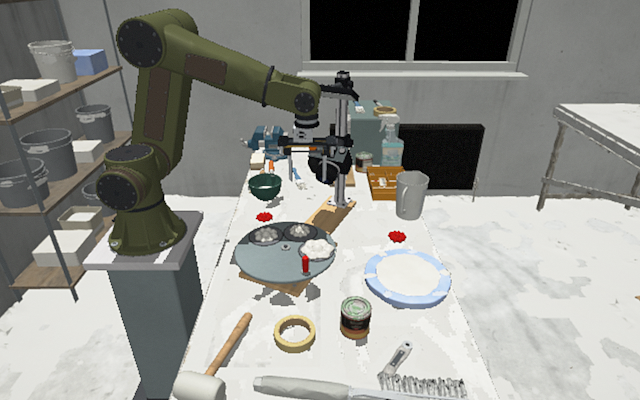

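Call:
jog_arm:
  rows:
    - [[-0.02, 0, 0], 0, 0.05]
    - [[-0.04, 0, 0], 0, 0.05]
    - [[-0.04, 0, 0], 0, 0.05]
    - [[-0.04, 0, 0], 0, 0.05]
    - [[-0.04, 0, 0], 0, 0.05]
    - [[-0.04, 0, 0], 0, 0.05]
    - [[-0.04, 0, 0], 0, 0.05]
    - [[-0.02, 0, 0], 0, 0.05]
    - [[0, 0, 0], 0, 0.05]

```text
time_s: 1.85
ee_pos: [0.5492, -0.2839, 0.2048]
eef_rot: [-3.141, 0.0, 1.567]
force: [0.0, 0.4, -0.4]
grip_width: 0.0502
grip_force: 0.0
```

```bash
cat >> h.py <<'E'
def cloud(c):
    K=c["K"];T=c["world_from_camera"];r=c["range_z"]
    v,u=np.mgrid[:400,:640]
    P=np.stack([(u-K[0,2])/K[0,0]*r,-(v-K[1,2])/K[1,1]*r,-r],-1)
    W=P@T[:3,:3].T+T[:3,3]; W[r<=0]=np.nan
    return W
E
python3 - <<'E'
from h import *
import scipy.ndimage as nd
for n in("scene","side"):
    c=camera(n);W=cloud(c);np.savez(f"{n}.npz",**c)
    I=cv2.cvtColor(c["image"],cv2.COLOR_RGB2HSV).astype(int)
    H,S,V=I[...,0],I[...,1],I[...,2]
    red=((H<5)|(H>174))&(S>140)&(V>70); ora=(H>=5)&(H<20)&(S>170)&(V>100)
    for nm,m in(("red",red),("orange",ora)):
        L,k=nd.label(m)
        for i in range(1,k+1):
            q=L==i
            if q.sum()<6: continue
            p=W[q];ys,xs=np.nonzero(q)
            print(n,nm,q.sum(),xs.mean().round(),ys.mean().round(),np.nanmedian(p,0).round(3),np.nanmin(p,0).round(3),np.nanmax(p,0).round(3))
    m=(abs(W[...,2]-.072)<.004)&(abs(W[...,0]-.5)<.2)&(abs(W[...,1]+.2)<.2)
    p=W[m][:,:2]; print(m.sum(),np.median(W[m][:,2]))
    u=(m*255).astype(np.uint8)
    hull=cv2.convexHull(p.astype(np.float32)); (ctr,r)=cv2.minEnclosingCircle(hull); print("plate",ctr,r)
    for z in(.1,.15,.2,.35,.4,.47):
        m=(abs(W[...,2]-z)<.01)&(W[...,1]>.05)&(W[...,1]<.35)&(abs(W[...,0]-.6)<.12)
        if m.any(): print(z,m.sum(),np.nanmedian(W[m],0).round(3),np.nanmin(W[m],0).round(3),np.nanmax(W[m],0).round(3))
    for l in ["turntable_axis","turntable_handle","shooting_spot","rosette_mid_centre","rosette_small_centre","release_top"]:
        for p in spot_point(l,c)[:1]:
            u,v=p["at"][0]*640,p["at"][1]*400
            z={"turntable_axis":.072,"turntable_handle":.102,"shooting_spot":.072,"release_top":.29}.get(l,.0815)
            print(l,round(p["p"],2),round(u),round(v),px2w(c,u,v,z).round(3))
    cv2.imwrite(f"pics/{n}2.png",cv2.resize(c["image"][60:310,180:500,::-1],(768,600),interpolation=cv2.INTER_CUBIC))
print(get_obs()["ee_pos"])
E
```

```text
scene red 88 363.0 216.0 [ 0.843 -0.026  0.012] [ 0.822 -0.05   0.005] [ 0.868 -0.     0.026]
scene red 77 220.0 248.0 [0.381 0.097 0.013] [0.362 0.075 0.006] [0.402 0.12  0.022]
scene red 21 341.0 278.0 [ 0.541 -0.298  0.105] [ 0.539 -0.3    0.084] [ 0.545 -0.295  0.125]
5045 0.07296404479563201
plate (0.5397202968597412, -0.23735858500003815) 0.22797110676765442
0.1 4 [0.644 0.18  0.095] [0.642 0.173 0.093] [0.646 0.187 0.096]
0.2 81 [0.575 0.087 0.201] [0.553 0.051 0.191] [0.684 0.131 0.21 ]
0.4 66 [0.654 0.172 0.4  ] [0.642 0.159 0.39 ] [0.67  0.185 0.41 ]
0.47 311 [0.618 0.093 0.473] [0.531 0.05  0.46 ] [0.69  0.195 0.48 ]
turntable_axis 0.77 298 270 [ 0.489 -0.18   0.072]
turntable_handle 0.79 340 276 [ 0.545 -0.29   0.102]
shooting_spot 0.78 295 245 [ 0.538 -0.088  0.072]
rosette_mid_centre 0.94 328 256 [ 0.583 -0.188  0.082]
rosette_small_centre 0.68 294 246 [ 0.529 -0.097  0.082]
release_top 0.3 296 274 [ 0.351 -0.393  0.29 ]
side red 107 264.0 217.0 [0.387 0.09  0.01 ] [0.359 0.068 0.004] [0.413 0.119 0.019]
side red 141 397.0 236.0 [ 0.848 -0.035  0.01 ] [ 0.821 -0.054  0.
[... 573 characters left out ...]
0 [0.676 0.173 0.103] [0.668 0.16  0.092] [0.684 0.19  0.11 ]
0.15 13 [0.666 0.164 0.145] [0.656 0.157 0.141] [0.678 0.175 0.151]
0.2 59 [0.664 0.074 0.203] [0.562 0.051 0.19 ] [0.692 0.098 0.21 ]
0.35 68 [0.661 0.169 0.351] [0.644 0.159 0.341] [0.683 0.19  0.36 ]
0.4 69 [0.663 0.172 0.401] [0.646 0.162 0.39 ] [0.684 0.192 0.41 ]
0.47 274 [0.623 0.086 0.473] [0.533 0.05  0.46 ] [0.705 0.171 0.48 ]
turntable_axis 0.6 285 250 [ 0.486 -0.197  0.072]
turntable_handle 0.59 305 265 [ 0.549 -0.304  0.102]
shooting_spot 0.43 267 198 [0.398 0.119 0.072]
rosette_mid_centre 0.85 316 245 [ 0.578 -0.185  0.082]
rosette_small_centre 0.75 264 238 [ 0.419 -0.146  0.082]
[ 0.55004398 -0.27988012  0.20547813]
```

View pics/side2.png

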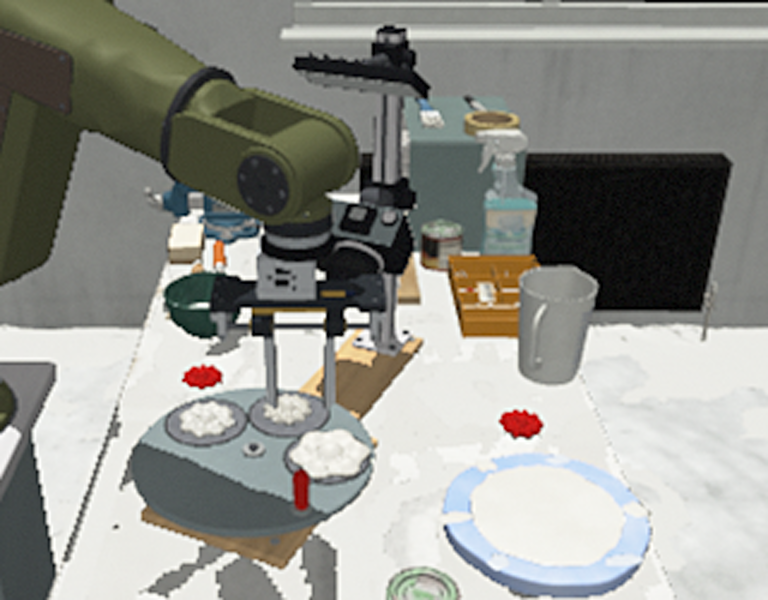

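Call:
jog_arm:
  rows:
    - [[-0.007, 0, 0], 0, 0.05]
    - [[-0.007, 0, 0], 0, 0.05]
    - [[0, 0, 0], -6, 0.05]
    - [[0, 0, 0], -6, 0.05]
    - [[0, 0, 0], -6, 0.05]
    - [[0, 0, 0], -6, 0.05]
    - [[0, 0, 0], -6, 0.05]
    - [[0, 0, 0], 0, 0.05]
    - [[0, 0, 0], 0, 0.05]

```text
time_s: 3.3
ee_pos: [0.5499, -0.2945, 0.2054]
eef_rot: [-3.142, -0.0, 2.091]
force: [-1.0, 0.7, 0.2]
grip_width: 0.0498
grip_force: 0.0
```

```bash
cat >> h.py <<'E'
from scipy.spatial.transform import Rotation as R
def wrist():
    o=get_obs();c=camera("wrist")
    T=np.eye(4);T[:3,:3]=R.from_euler("xyz",o["eef_rot"]).as_matrix();T[:3,3]=o["ee_pos"]
    c["M"]=T@c["T_tool_cam"]; return o,c
def wray(c,u,v,z):
    K=c["K"];x=(u-K[0,2])/K[0,0];y=(v-K[1,2])/K[1,1];r=np.hypot(x,y)
    d=np.array([np.sin(r)*x/r,-np.sin(r)*y/r,-np.cos(r)])
    D=c["M"][:3,:3]@d;o=c["M"][:3,3]; return o+D*(z-o[2])/D[2]
def proj(c,P):
    p=np.linalg.inv(c["M"])@np.r_[P,1];K=c["K"]
    x,y,z=p[0],-p[1],-p[2];s=np.hypot(x,y);t=np.arctan2(s,z)
    return K[0,2]+K[0,0]*t*x/s,K[1,2]+K[1,1]*t*y/s
E
python3 - <<'E'
from h import *
o,c=wrist();print(o["ee_pos"],o["eef_rot"])
for l in ["turntable_axis","turntable_handle","rosette_mid_centre","rosette_small_centre","release_top"]:
    for p in spot_point(l,c)[:2]:
        u,v=p["at"][0]*640,p["at"][1]*400
        z={"turntable_axis":.072,"turntable_handle":.102}.get(l,.0815)
        print(l,round(p["p"],2),round(u),round(v),wray(c,u,v,z).round(4))
for P in([.549,-.294,.125],[.549,-.294,.072],[.487,-.186,.072]): print(proj(c,P))
cv2.imwrite("pics/w1.png",c["image"][:,:,::-1])
E
```

```text
[ 0.54992013 -0.29454603  0.20535584] [-3.14154474e+00 -3.04818323e-05  2.09075467e+00]
turntable_axis 0.57 326 60 [ 0.4909 -0.1771  0.072 ]
turntable_handle 0.64 321 193 [ 0.5497 -0.2916  0.102 ]
rosette_mid_centre 0.45 399 10 [ 0.5264 -0.0928  0.0815]
(np.float64(318.60936238077994), np.float64(200.8834096187376))
(np.float64(318.647248221584), np.float64(187.2212506504726))
(np.float64(318.4096021725723), np.float64(65.97154551872069))
```

View pics/w1.png

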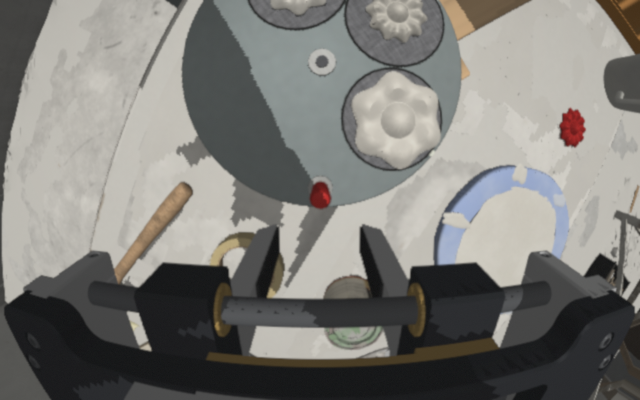

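Call:
jog_arm:
  rows:
    - [[0.002, 0, 0.02], 0, 0.05]
    - [[0, 0, 0.03], 0, 0.05]
    - [[0, 0, 0.03], 0, 0.05]
    - [[0, 0, 0.025], 0, 0.05]
    - [[0, 0, 0.011], 0, 0.05]
    - [[0, 0, 0], 0, 0.05]
    - [[0, 0, 0], 0, 0.012]
    - [[0, 0, 0], 0, 0.012]
    - [[0, 0, 0], 0, 0.012]
    - [[0, 0, 0], 0, 0.012]
    - [[0, 0, 0], 0, 0.012]
    - [[0, 0, 0], 0, 0.012]
  squeeze: 10

```text
time_s: 4.6
ee_pos: [0.5493, -0.2924, 0.0903]
eef_rot: [3.141, 0.001, 2.094]
force: [-1.0, 0.0, 4.5]
grip_width: 0.0193
grip_force: 10.0
```

Call:
jog_arm:
  rows:
    - [[0.0001, 0.0067, 0], -3, 0.012]
    - [[0.0001, 0.0067, 0], -3, 0.012]
    - [[0.0001, 0.0067, 0], -3, 0.012]
    - [[0.0001, 0.0067, 0], -3, 0.012]
    - [[0.0001, 0.0067, 0], -3, 0.012]
    - [[0.0001, 0.0067, 0], -3, 0.012]
    - [[0.0001, 0.0067, 0], -3, 0.012]
    - [[0.0001, 0.0067, 0], -3, 0.012]
    - [[0.0001, 0.0067, 0], -3, 0.012]
    - [[0.0001, 0.0067, 0], -3, 0.012]
    - [[0.0001, 0.0067, 0], -3, 0.012]
    - [[0.0001, 0.0067, 0], -3, 0.012]
  squeeze: 10

```text
time_s: 5.6
ee_pos: [0.6034, -0.2344, 0.0903]
eef_rot: [-3.141, 0.003, 2.725]
force: [2.1, -2.5, 3.3]
grip_width: 0.019
grip_force: 10.0
```

Call:
jog_arm:
  rows:
    - [[0, 0.0067, 0], -3, 0.012]
    - [[0, 0.0067, 0], -3, 0.012]
    - [[0, 0.0067, 0], -3, 0.012]
    - [[0, 0.0067, 0], -3, 0.012]
    - [[0, 0.0067, 0], -3, 0.012]
    - [[0, 0.0067, 0], -3, 0.012]
    - [[0, 0.0067, 0], -3, 0.012]
    - [[0, 0.0067, 0], -3, 0.012]
    - [[0, 0.0067, 0], -3, 0.012]
    - [[0, 0.0067, 0], -3, 0.012]
    - [[0, 0.0067, 0], -3, 0.012]
    - [[0, 0, 0], 0, 0.012]

```text
time_s: 6.6
ee_pos: [0.614, -0.1614, 0.0903]
eef_rot: [-3.141, 0.0, -2.98]
force: [-1.9, 0.2, 4.6]
grip_width: 0.0188
grip_force: 10.0
```

Call:
jog_arm:
  rows:
    - [[0, 0.0026, 0], -1, 0.012]
    - [[0, 0, 0], 0, 0.012]
    - [[0, 0, 0], 0, 0.012]

```text
time_s: 6.85
ee_pos: [0.6137, -0.1597, 0.0903]
eef_rot: [-3.141, 0.001, -2.966]
force: [-2.5, 0.6, 6.9]
grip_width: 0.0189
grip_force: 10.0
```

Call:
jog_arm:
  rows:
    - [[0, 0, 0], 0, 0.05]
    - [[0, 0, 0], 0, 0.05]
    - [[0, 0, 0], 0, 0.05]
    - [[0, 0, 0], 0, 0.05]
    - [[0, 0, -0.02], 0, 0.05]
    - [[0, 0, -0.03], 0, 0.05]
    - [[0, 0, -0.03], 0, 0.05]
    - [[0, 0, -0.03], 0, 0.05]
    - [[0, 0, 0], 0, 0.05]

```text
time_s: 7.6
ee_pos: [0.6153, -0.1602, 0.206]
eef_rot: [-3.137, 0.008, -2.967]
force: [0.0, -0.5, 1.0]
grip_width: 0.05
grip_force: 0.0
```

Run:
```python
from h import *
o,c=wrist();print(o["ee_pos"],o["eef_rot"],o["qpos"])
for l in ["turntable_axis","turntable_handle","rosette_mid_centre","release_top"]:
    for p in spot_point(l,c)[:2]:
        u,v=p["at"][0]*640,p["at"][1]*400
        z={"turntable_axis":.072,"turntable_handle":.102,"release_top":.29}.get(l,.0815)
        print(l,round(p["p"],2),round(u),round(v),wray(c,u,v,z).round(4))
cv2.imwrite("pics/w2.png",c["image"][:,:,::-1])
c=camera("scene");W=cloud(c)
for l in ["turntable_handle","rosette_mid_centre","release_top"]:
    for p in spot_point(l,c)[:2]:
        u,v=p["at"][0]*640,p["at"][1]*400;print(l,p["p"],u,v,px2w(c,u,v))
cv2.imwrite("pics/s3.png",cv2.resize(c["image"][100:300,200:456,::-1],(768,600),interpolation=cv2.INTER_CUBIC))
```

```text
[ 0.61527388 -0.16024037  0.20595136] [-3.13748352  0.00781009 -2.96699413] [-3.12385036e-01  4.88528563e-01  1.25960834e+00  2.37373853e-05
  1.38463069e+00 -2.05776813e+00]
turntable_axis 0.63 322 60 [ 0.4861 -0.1814  0.072 ]
turntable_handle 0.76 324 192 [ 0.6122 -0.1569  0.102 ]
turntable_handle 0.19 397 7 [ 0.4241 -0.1211  0.102 ]
rosette_mid_centre 0.9 402 116 [ 0.5271 -0.0938  0.0815]
turntable_handle 0.63 327.168 239.67999999999998 [ 0.59953252 -0.16042596  0.11164801]
rosette_mid_centre 0.82 295.104 247.12 [ 0.52413095 -0.11140682  0.08798927]
release_top 0.45 265.79200000000003 149.92000000000002 [0.57568781 0.11622896 0.28090185]
```

View pics/w2.png

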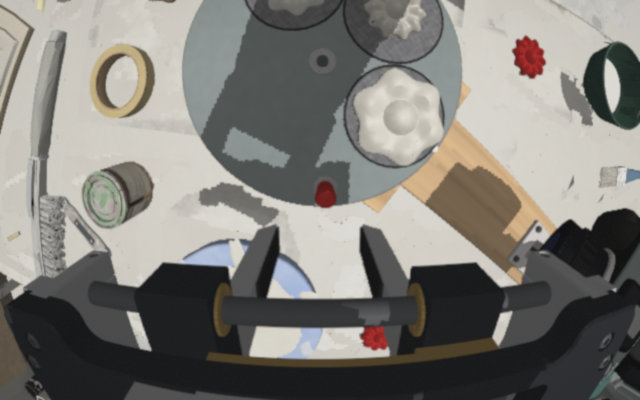

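View pics/s3.png

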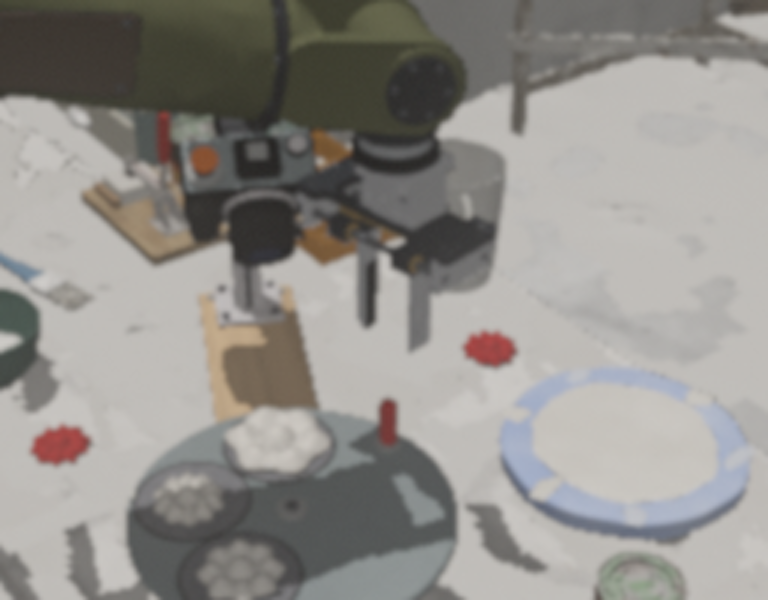

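Run:
```python
from h import *
o=get_obs();p=o["ee_pos"];Rm=R.from_euler("xyz",o["eef_rot"]).as_matrix()
A=np.array([.488,-.181]);f=np.radians(64);X=np.array([np.cos(f),np.sin(f)]);Y=np.array([-X[1],X[0]])
for n in("scene","side"):
    c=camera(n);W=cloud(c);np.savez(f"{n}3.npz",**c);Wf=W[np.isfinite(W[...,0])]
    L=(Wf-p)@Rm
    for h in np.arange(0,.42,.02):
        m=(L[:,2]<-h)&(L[:,2]>-h-.02)&(np.hypot(L[:,0],L[:,1])<.13)
        if m.sum()>3: print(n,"h",round(h,2),m.sum(),"x",np.percentile(L[m,0],[2,98]).round(3),"y",np.percentile(L[m,1],[2,98]).round(3))
    S=np.c_[(Wf[:,:2]-A)@X,(Wf[:,:2]-A)@Y,Wf[:,2]]
    m=(S[:,0]>.2)&(S[:,0]<.39)&(abs(S[:,1])<.13)&(S[:,2]>.41)&(S[:,2]<.52)
    print("lamp",m.sum(),np.percentile(S[m],[0,2,50,98,100],axis=0).round(3).tolist())
    I=cv2.cvtColor(c["image"],cv2.COLOR_RGB2HSV).astype(int)
    q=(I[...,0]<18)&(I[...,1]>120)&(I[...,2]>60)&(abs(W[...,2]-.28)<.04)&(W[...,1]>0)&(W[...,1]<.25)
    Sp=np.c_[(W[q][:,:2]-A)@X,(W[q][:,:2]-A)@Y,W[q][:,2]]
    v,u=np.nonzero(q); print("cap",q.sum(),u.mean() if q.any() else 0,v.mean() if q.any() else 0)
    if q.any():
        print(np.percentile(Sp,[0,50,100],axis=0).round(4).tolist(), np.median(W[q],0))
    for pp in spot_point("release_top",c)[:2]: print(pp["p"],pp["at"][0]*640,pp["at"][1]*400,px2w(c,pp["at"][0]*640,pp["at"][1]*400))
```

```text
scene h 0.0 71 x [-0.008  0.013] y [-0.037  0.035]
scene h 0.02 97 x [-0.007  0.013] y [-0.038  0.036]
scene h 0.04 102 x [-0.007  0.013] y [-0.038  0.037]
scene h 0.06 103 x [-0.007  0.013] y [-0.039  0.037]
scene h 0.08 55 x [-0.016  0.031] y [-0.078  0.074]
scene h 0.1 401 x [-0.028  0.038] y [-0.081  0.076]
scene h 0.12 482 x [-0.025  0.037] y [-0.088  0.083]
scene h 0.14 540 x [-0.027  0.034] y [-0.087  0.086]
scene h 0.16 148 x [-0.016  0.034] y [-0.041  0.013]
scene h 0.18 324 x [-0.028  0.039] y [-0.041  0.022]
scene h 0.2 168 x [-0.014  0.037] y [-0.033  0.013]
scene h 0.22 56 x [0.012 0.115] y [-0.056  0.054]
scene h 0.24 354 x [0.002 0.124] y [-0.062  0.033]
scene h 0.26 494 x [-0.002  0.127] y [-0.065  0.004]
scene h 0.28 634 x [-0.007  0.128] y [-0.063  0.058]
scene h 0.3 918 x [-0.029  0.127] y [-0.054  0.065]
scene h 0.32 311 x [0.037 0.127] y [-0.017  0.077]
scene h 0.34 167 x [0.082 0.124] y [0.019 0.073]
lamp 702 [[0.268, -0.082, 0.442], [0.272, -0.077, 0.451], [0.284, -0.007, 0.483], [0.389, 0.053, 0.505], [0.39, 0.074, 0.51]]
cap 52 267.61538461538464 152.84615384
[... 744 characters left out ...]
0.006]
side h 0.22 147 x [-0.031  0.11 ] y [-0.055  0.039]
side h 0.24 353 x [-0.045  0.124] y [-0.064  0.026]
side h 0.26 534 x [-0.051  0.125] y [-0.067  0.019]
side h 0.28 682 x [-0.049  0.127] y [-0.064  0.065]
side h 0.3 825 x [-0.033  0.125] y [-0.055  0.068]
side h 0.32 320 x [0.041 0.126] y [-0.014  0.076]
side h 0.34 137 x [0.078 0.125] y [0.018 0.078]
lamp 647 [[0.268, -0.085, 0.441], [0.272, -0.083, 0.447], [0.283, -0.013, 0.481], [0.389, 0.076, 0.503], [0.39, 0.086, 0.509]]
cap 42 312.3095238095238 146.92857142857142
[[0.257, 0.0351, 0.272], [0.2673, 0.0447, 0.2877], [0.2789, 0.0589, 0.2944]] [0.56333916 0.07792508 0.28768061]
0.58 311.872 144.2 [0.56268976 0.08899593 0.29204751]
```

Run:
```python
from h import *
o=get_obs();p=o["ee_pos"];Rm=R.from_euler("xyz",o["eef_rot"]).as_matrix()
A=np.array([.488,-.181]);f=np.radians(64);X=np.array([np.cos(f),np.sin(f)]);Y=np.array([-X[1],X[0]])
for n in("scene","side"):
    W=cloud(dict(np.load(f"{n}3.npz")));Wf=W[np.isfinite(W[...,0])]
    L=(Wf-p)@Rm
    for a in np.arange(-.09,.09,.015):
        m=(L[:,1]>a)&(L[:,1]<a+.015)&(abs(L[:,0])<.05)&(L[:,2]<-.09)&(L[:,2]>-.215)
        h=np.sort(-L[m,2]); print(n,"y",round(a,3),m.sum(),np.percentile(h,[2,50,90,98,100]).round(3) if m.sum()>3 else "")
    S=np.c_[(Wf[:,:2]-A)@X,(Wf[:,:2]-A)@Y,Wf[:,2]]
    for a in np.arange(.26,.36,.01):
        m=(S[:,0]>a)&(S[:,0]<a+.01)&(abs(S[:,1])<.09)&(S[:,2]>.41)&(S[:,2]<.53)
        if m.sum()>3: print("lampx",round(a,3),m.sum(),np.percentile(S[m,2],[0,5,50,95,100]).round(3),np.percentile(S[m,1],[0,100]).round(3))
```

```text
scene y -0.09 304 [0.099 0.127 0.141 0.142 0.143]
scene y -0.075 118 [0.108 0.14  0.142 0.142 0.144]
scene y -0.06 119 [0.104 0.139 0.141 0.142 0.142]
scene y -0.045 448 [0.107 0.166 0.194 0.208 0.214]
scene y -0.03 250 [0.113 0.189 0.208 0.213 0.215]
scene y -0.015 155 [0.113 0.166 0.207 0.214 0.215]
scene y 0.0 129 [0.112 0.161 0.202 0.213 0.215]
scene y 0.015 112 [0.095 0.119 0.196 0.2   0.213]
scene y 0.03 88 [0.093 0.121 0.14  0.196 0.197]
scene y 0.045 59 [0.108 0.135 0.141 0.143 0.144]
scene y 0.06 163 [0.102 0.133 0.142 0.143 0.144]
scene y 0.075 105 [0.103 0.139 0.142 0.142 0.143]
lampx 0.27 267 [0.469 0.471 0.481 0.49  0.493] [-0.082  0.074]
lampx 0.28 139 [0.463 0.465 0.488 0.491 0.495] [-0.08   0.071]
lampx 0.29 20 [0.458 0.458 0.461 0.494 0.494] [-0.075  0.068]
lampx 0.3 14 [0.451 0.452 0.454 0.484 0.485] [-0.08  0.07]
lampx 0.31 19 [0.448 0.448 0.481 0.486 0.486] [-0.067  0.049]
lampx 0.32 17 [0.442 0.442 0.448 0.485 0.486] [-0.079  0.012]
lampx 0.33 7 [0.479 0.479 0.483 0.485 0.485] [-0.     0.011]
lampx 0.34 5 [0.48  0.48  0.483 0.483 0.483] [-0.004  0.01 ]
lampx 0.35
[... 545 characters left out ...]
 50 [0.1   0.123 0.141 0.142 0.143]
side y 0.075 17 [0.103 0.137 0.141 0.141 0.141]
lampx 0.26 4 [0.477 0.477 0.478 0.48  0.48 ] [-0.075 -0.011]
lampx 0.27 251 [0.468 0.471 0.48  0.488 0.49 ] [-0.083  0.086]
lampx 0.28 123 [0.462 0.464 0.486 0.49  0.493] [-0.084  0.084]
lampx 0.29 51 [0.456 0.458 0.472 0.492 0.493] [-0.084  0.068]
lampx 0.3 21 [0.452 0.452 0.458 0.486 0.487] [-0.084  0.021]
lampx 0.31 26 [0.446 0.446 0.452 0.486 0.486] [-0.083  0.003]
lampx 0.32 17 [0.441 0.441 0.444 0.466 0.484] [-0.085 -0.003]
lampx 0.33 6 [0.442 0.445 0.456 0.481 0.482] [-0.084 -0.004]
lampx 0.34 6 [0.477 0.477 0.482 0.484 0.484] [-0.006  0.003]
lampx 0.35 5 [0.473 0.473 0.474 0.479 0.48 ] [-0.009 -0.002]
```

Call:
jog_arm:
  rows:
    - [[0, 0, -0.015], 6, 0.094]
    - [[0, 0, -0.015], 6, 0.094]
    - [[0, 0, -0.015], 6, 0.094]
    - [[0, 0, -0.015], 6, 0.094]
    - [[0, 0, -0.015], 6, 0.094]
    - [[0, 0, -0.015], 6, 0.094]
    - [[0.02, 0.01, 0], 0, 0.094]
    - [[0.035, 0.015, 0], 0, 0.094]
    - [[0.035, 0.015, 0], 0, 0.094]
    - [[0.035, 0.015, 0], 0, 0.094]
    - [[0.027, 0.01, 0], 0, 0.094]
    - [[0, 0, 0], 0, 0.094]

```text
time_s: 9.25
ee_pos: [0.5031, -0.0318, 0.2905]
eef_rot: [3.141, 0.001, 2.69]
force: [-0.4, 0.2, 1.4]
grip_width: 0.094
grip_force: 0.0
```

```bash
cat > m.py <<'E'
from h import *
A=np.array([.488,-.181]);f=np.radians(64);X=np.array([np.cos(f),np.sin(f)]);Y=np.array([-X[1],X[0]])
def fr(W): W=np.atleast_2d(W); return np.c_[(W[:,:2]-A)@X,(W[:,:2]-A)@Y,W[:,2]]
def cap(n):
    c=camera(n);W=cloud(c)
    I=cv2.cvtColor(c["image"],cv2.COLOR_RGB2HSV).astype(int)
    q=(I[...,0]<18)&(I[...,1]>120)&(I[...,2]>60)&(abs(W[...,2]-.28)<.04)&(W[...,1]>0)&(W[...,1]<.25)
    if q.any():
        print(n,"cap",q.sum(),np.percentile(fr(W[q]),[0,50,100],axis=0).round(4).tolist())
    return c,W
E
python3 - <<'E'
from m import *
o=get_obs();print(fr(o["ee_pos"]),o["ee_pos"],np.degrees(o["eef_rot"]),o["qpos"],o["grip_width"])
for n in("side","scene"):
    c,W=cap(n)
cv2.imwrite("pics/s4.png",cv2.resize(c["image"][70:270,180:436,::-1],(768,600),interpolation=cv2.INTER_CUBIC))
E
```

```text
[[0.14074063 0.05181297 0.29048432]] [ 0.50312744 -0.03178984  0.29048432] [1.79948886e+02 6.39634931e-02 1.54144503e+02] [-1.36034957e-01  1.42486581e-01  1.51610883e+00  5.04030411e-04
  1.48165931e+00 -1.25561276e+00] 0.09398286485819939
side cap 46 [[0.2561, 0.0331, 0.271], [0.2689, 0.0441, 0.2872], [0.284, 0.0564, 0.2961]]
```

View pics/s4.png

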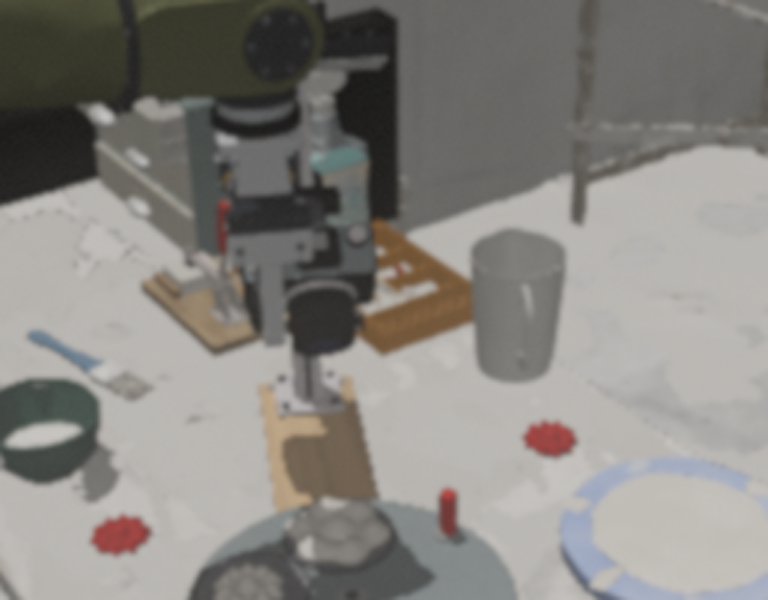

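Call:
jog_arm:
  rows:
    - [[-0.003, 0, -0.006], 0, 0.094]
    - [[-0.002, 0.015, 0], 0, 0.094]
    - [[0, 0.015, 0], 0, 0.094]
    - [[0, 0.014, 0], 0, 0.094]
    - [[0, 0.008, 0], 0, 0.094]
    - [[0, 0.003, 0], 0, 0.094]
    - [[0, 0, 0], 0, 0.094]
    - [[0, 0, 0], 0, 0.094]

```text
time_s: 10.02
ee_pos: [0.534, 0.0122, 0.2953]
eef_rot: [-3.141, -0.0, 2.688]
force: [-0.1, -0.2, -0.6]
grip_width: 0.0941
grip_force: 0.0
```

Run:
```python
from m import *
o=get_obs();print(fr(o["ee_pos"]),o["ee_pos"],np.degrees(o["eef_rot"]),o["grip_width"],o["force"])
c,W=cap("side");np.savez("side5.npz",**c)
cv2.imwrite("pics/s5.png",cv2.resize(c["image"][80:200,240:400,::-1],(800,600),interpolation=cv2.INTER_CUBIC))
```

```text
[[0.19386505 0.04333936 0.29533921]] [0.53403168 0.01224348 0.29533921] [-1.79985415e+02 -1.37899090e-02  1.53999237e+02] 0.0940640724765238 [-0.10778411 -0.16620919 -0.63751357]
side cap 32 [[0.2541, 0.032, 0.2711], [0.2672, 0.0412, 0.2854], [0.2842, 0.0569, 0.303]]
```

View pics/s5.png

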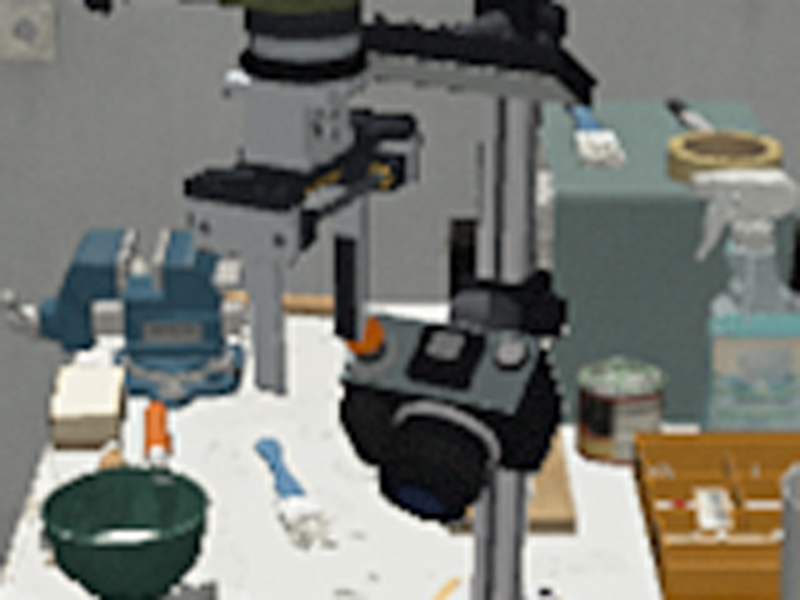

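Call:
jog_arm:
  rows:
    - [[0.003, 0.0033, -0.0023], 0, 0.094]
    - [[0, 0.0029, 0.0041], 0, 0.094]
    - [[0, 0.0029, 0.0041], 0, 0.094]
    - [[0, 0, 0], 0, 0.094]
    - [[0, 0, 0], 0, 0.094]
    - [[0, 0, 0], 0, 0.094]

```text
time_s: 10.57
ee_pos: [0.5353, 0.0221, 0.2895]
eef_rot: [-3.141, -0.0, 2.688]
force: [0.6, -0.5, -0.5]
grip_width: 0.0941
grip_force: 0.0
```

Call:
jog_arm:
  rows:
    - [[0, 0.0006, 0.0008], 0, 0.094]
    - [[0, 0.0006, 0.0008], 0, 0.094]
    - [[0, 0.0006, 0.0008], 0, 0.094]
    - [[0, 0, 0], 0, 0.094]
    - [[0, 0, 0], 0, 0.094]

```text
time_s: 10.98
ee_pos: [0.5361, 0.0237, 0.2871]
eef_rot: [-3.142, -0.0, 2.688]
force: [1.2, 0.0, 0.1]
grip_width: 0.0937
grip_force: 0.0
```

```bash
cat > s.py <<'E'
from m import *
for i in range(2):
    o=get_obs();F=o["force"];n=np.array([-.574*X[0],-.574*X[1],.819])
    print(fr(o["ee_pos"]).round(4),"F",F.round(2),"Fn",(F@n).round(2),"FX",(F[:2]@X).round(2),"t",o["time_s"])
    if i==0: camera("side")
E
python3 s.py
```

```text
[[0.2051 0.0465 0.2871]] F [1.17 0.   0.08] Fn -0.23 FX 0.52 t 10.9833
[[0.2051 0.0465 0.2871]] F [0.16 0.12 0.2 ] Fn 0.06 FX 0.18 t 11.0333
```

Call:
jog_arm:
  rows:
    - [[0, 0.0006, 0.0008], 0, 0.094]
    - [[0, 0.0006, 0.0008], 0, 0.094]
    - [[0, 0, 0], 0, 0.094]
    - [[0, 0, 0], 0, 0.094]

```text
time_s: 11.37
ee_pos: [0.5366, 0.0248, 0.2855]
eef_rot: [-3.142, -0.0, 2.688]
force: [0.4, 0.4, 0.6]
grip_width: 0.094
grip_force: 0.0
```

```bash
python3 s.py
```

```text
[[0.2063 0.0465 0.2855]] F [0.36 0.39 0.58] Fn 0.18 FX 0.51 t 11.3667
[[0.2063 0.0465 0.2855]] F [ 0.28 -0.04  0.02] Fn -0.03 FX 0.09 t 11.4167
```

Call:
jog_arm:
  rows:
    - [[0, 0.0006, 0.0008], 0, 0.094]
    - [[0, 0, 0], 0, 0.094]
    - [[0, 0, 0], 0, 0.094]

```text
time_s: 11.67
ee_pos: [0.5369, 0.0253, 0.2847]
eef_rot: [-3.142, -0.0, 2.688]
force: [0.1, 0.7, 0.3]
grip_width: 0.0941
grip_force: 0.0
```

```bash
python3 s.py
```

```text
[[0.2069 0.0465 0.2847]] F [0.07 0.66 0.33] Fn -0.09 FX 0.62 t 11.6667
[[0.2069 0.0465 0.2847]] F [0.14 0.1  0.55] Fn 0.37 FX 0.15 t 11.7167
```

Call:
jog_arm:
  rows:
    - [[0, 0.0006, 0.0008], 0, 0.094]
    - [[0, 0, 0], 0, 0.094]
    - [[0, 0, 0], 0, 0.094]

```text
time_s: 11.97
ee_pos: [0.5372, 0.0259, 0.2839]
eef_rot: [-3.142, -0.0, 2.688]
force: [-0.4, -0.1, -0.7]
grip_width: 0.0938
grip_force: 0.0
```

```bash
python3 s.py
```

```text
[[0.2075 0.0465 0.2839]] F [-0.39 -0.08 -0.7 ] Fn -0.44 FX -0.24 t 11.9667
[[0.2075 0.0465 0.284 ]] F [-0.7  -0.5  -0.47] Fn 0.05 FX -0.75 t 12.0167
```

Call:
jog_arm:
  rows:
    - [[0, 0.0006, 0.0008], 0, 0.094]
    - [[0, 0, 0], 0, 0.094]
    - [[0, 0, 0], 0, 0.094]

```text
time_s: 12.27
ee_pos: [0.5374, 0.0264, 0.2831]
eef_rot: [-3.142, -0.0, 2.688]
force: [0.7, -0.2, -0.8]
grip_width: 0.0941
grip_force: 0.0
```

Run:
```python
exec(open("s.py").read())
c,W=cap("side")
cv2.imwrite("pics/s6.png",cv2.resize(c["image"][125:165,290:343,::-1],(795,600),interpolation=cv2.INTER_CUBIC))
```

```text
[[0.2081 0.0465 0.2831]] F [ 0.71 -0.24 -0.83] Fn -0.73 FX 0.09 t 12.2667
[[0.2081 0.0465 0.2831]] F [-0.31 -0.52 -0.6 ] Fn -0.15 FX -0.6 t 12.3167
side cap 17 [[0.2611, 0.033, 0.2728], [0.268, 0.038, 0.2888], [0.2898, 0.0436, 0.3005]]
```

View pics/s6.png

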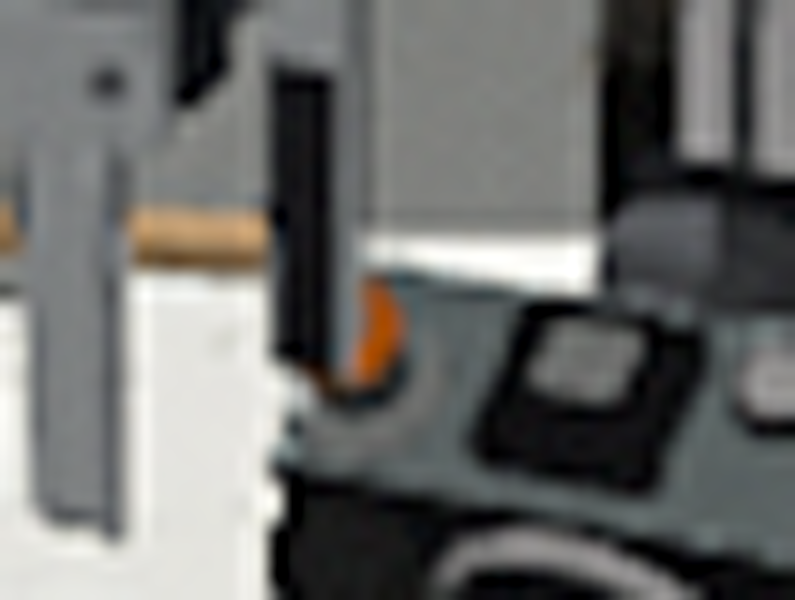

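```bash
sed -i 's/range(2)/range(5)/; s/if i==0: //' s.py
cat > s.py <<'E'
from m import *
L=[]
n=np.array([-.574*X[0],-.574*X[1],.819])
for i in range(6):
    o=get_obs();F=o["force"];L.append([F@n,F[:2]@X,F[:2]@Y,F[2]]);camera("wrist")
print(fr(o["ee_pos"]).round(4),"Fn,FX,FY,FZ",np.mean(L,0).round(2),"t",o["time_s"],"mz",o["moment"].round(2))
E
python3 s.py
```

```text
[[0.2081 0.0465 0.2832]] Fn,FX,FY,FZ [ 0.03 -0.03 -0.09  0.02] t 12.6167 mz [ 0.   -0.06 -0.02]
```

Call:
jog_arm:
  rows:
    - [[0, 0.0006, 0.0008], 0, 0.094]
    - [[0, 0.0003, 0.0004], 0, 0.094]
    - [[0, 0, 0], 0, 0.094]

```text
time_s: 12.92
ee_pos: [0.5379, 0.0272, 0.2819]
eef_rot: [-3.142, 0.0, 2.688]
force: [-0.9, 0.3, 1.5]
grip_width: 0.094
grip_force: 0.5
```

```bash
python3 s.py
```

```text
[[0.209  0.0465 0.282 ]] Fn,FX,FY,FZ [ 1.31 -0.65  0.4   1.15] t 13.1667 mz [ 0.04 -0.06 -0.02]
```

Call:
jog_arm:
  rows:
    - [[0, 0.0006, 0.0008], 0, 0.094]
    - [[0, 0.0003, 0.0004], 0, 0.094]
    - [[0, 0, 0], 0, 0.094]

```text
time_s: 13.47
ee_pos: [0.5382, 0.0281, 0.2807]
eef_rot: [-3.142, 0.0, 2.688]
force: [0.3, -1.9, 1.2]
grip_width: 0.0941
grip_force: 0.8
```

```bash
python3 s.py
```

```text
[[0.2098 0.0465 0.2808]] Fn,FX,FY,FZ [ 1.72 -0.83 -0.36  1.52] t 13.7167 mz [-0.11  0.02  0.03]
```

Call:
jog_arm:
  rows:
    - [[0, 0.0006, 0.0008], 0, 0.094]
    - [[0, 0.0006, 0.0008], 0, 0.094]
    - [[0, 0.0003, 0.0004], 0, 0.094]
    - [[0, 0, 0], 0, 0.094]

```text
time_s: 14.1
ee_pos: [0.5389, 0.0294, 0.2786]
eef_rot: [-3.141, -0.0, 2.688]
force: [-1.5, -2.7, 1.9]
grip_width: 0.0937
grip_force: 1.4
```

```bash
python3 s.py
```

```text
[[0.2113 0.0465 0.2788]] Fn,FX,FY,FZ [ 2.8  -2.3  -0.27  1.8 ] t 14.35 mz [-0.28  0.1   0.02]
```

Call:
jog_arm:
  rows:
    - [[0, 0.0003, 0.0004], 0, 0.094]
    - [[0, 0, 0], 0, 0.094]

```text
time_s: 14.57
ee_pos: [0.539, 0.0296, 0.2783]
eef_rot: [-3.142, -0.0, 2.688]
force: [-0.5, -2.3, 1.9]
grip_width: 0.0937
grip_force: 1.5
```

```bash
python3 s.py
```

```text
[[0.2116 0.0465 0.2783]] Fn,FX,FY,FZ [ 3.04 -2.78 -0.53  1.77] t 14.8167 mz [-0.37  0.11 -0.01]
```

Call:
jog_arm:
  rows:
    - [[0, 0.0003, 0.0004], 0, 0.094]
    - [[0, 0, 0], 0, 0.094]

```text
time_s: 15.03
ee_pos: [0.5391, 0.0299, 0.2779]
eef_rot: [-3.142, -0.0, 2.688]
force: [-1.0, -2.7, 1.5]
grip_width: 0.094
grip_force: 1.6
```

```bash
python3 s.py
```

```text
[[0.2119 0.0465 0.2779]] Fn,FX,FY,FZ [ 3.15 -3.03 -0.21  1.73] t 15.2833 mz [-0.49  0.12 -0.04]
```

Call:
jog_arm:
  rows:
    - [[0, 0.0003, 0.0004], 0, 0.094]
    - [[0, 0, 0], 0, 0.094]

```text
time_s: 15.5
ee_pos: [0.5392, 0.03, 0.2778]
eef_rot: [-3.141, 0.0, 2.688]
force: [-2.5, -4.8, 4.2]
grip_width: 0.0941
grip_force: 3.2
```

```bash
python3 s.py
```

```text
[[0.2121 0.0464 0.2778]] Fn,FX,FY,FZ [ 5.99 -5.18  0.36  3.68] t 15.75 mz [-0.68  0.38 -0.02]
```

Call:
jog_arm:
  rows:
    - [[0, 0, 0], 0, 0.094]
    - [[0, 0, 0], 0, 0.094]
    - [[0, 0, 0], 0, 0.094]
    - [[0, 0, 0], 0, 0.094]
    - [[0, 0, 0], 0, 0.094]
    - [[0, 0, 0], 0, 0.094]
    - [[0, 0, 0], 0, 0.094]
    - [[0, 0, 0], 0, 0.094]
    - [[0, 0, 0], 0, 0.094]
    - [[0, 0, 0], 0, 0.094]
    - [[0, 0, 0], 0, 0.094]
    - [[0, 0, 0], 0, 0.094]

```text
time_s: 16.8
ee_pos: [0.5392, 0.03, 0.2778]
eef_rot: [-3.141, 0.0, 2.688]
force: [-2.6, -5.1, 4.0]
grip_width: 0.0942
grip_force: 3.1
```

Call:
jog_arm:
  rows:
    - [[0, 0, 0], 0, 0.094]
    - [[0, 0, 0], 0, 0.094]
    - [[0, 0, 0], 0, 0.094]
    - [[0, 0, 0], 0, 0.094]
    - [[0, 0, 0], 0, 0.094]
    - [[0, 0, 0], 0, 0.094]

```text
time_s: 17.3
ee_pos: [0.5392, 0.03, 0.2778]
eef_rot: [-3.141, 0.0, 2.688]
force: [-1.9, -4.1, 2.8]
grip_width: 0.0938
grip_force: 3.1
```

Call:
jog_arm:
  rows:
    - [[0, 0.0006, 0.0008], 0, 0.094]
    - [[0, 0.0006, 0.0008], 0, 0.094]
    - [[0, 0.0006, 0.0008], 0, 0.094]
    - [[0, 0.0006, 0.0008], 0, 0.094]
    - [[0, 0.0006, 0.0008], 0, 0.094]
    - [[0, 0.0006, 0.0008], 0, 0.094]
    - [[0, 0.0006, 0.0008], 0, 0.094]
    - [[0, 0, 0], 0, 0.094]
    - [[0, 0, 0], 0, 0.094]

```text
time_s: 18.05
ee_pos: [0.5408, 0.0328, 0.2733]
eef_rot: [-3.14, 0.001, 2.687]
force: [-11.5, -11.4, 13.0]
grip_width: 0.0939
grip_force: 10.3
```

```bash
python3 s.py
```

```text
[[0.2153 0.0463 0.2733]] Fn,FX,FY,FZ [ 19.72 -15.25   4.44  13.39] t 18.3 mz [-1.68  1.73  0.19]
```

Call:
jog_arm:
  rows:
    - [[0, -0.0015, -0.002], 0, 0.094]
    - [[0, -0.0025, -0.0035], 0, 0.094]
    - [[0, -0.0035, -0.005], 0, 0.094]
    - [[0, -0.0035, -0.005], 0, 0.094]
    - [[0, -0.0035, -0.005], 0, 0.094]
    - [[0, -0.015, 0], 0, 0.094]
    - [[0, -0.025, 0], 0, 0.094]
    - [[0, -0.025, 0], 0, 0.094]
    - [[0, -0.015, 0], 0, 0.094]
    - [[0, 0, 0], 0, 0.094]
    - [[0, 0, 0], 0, 0.094]

```text
time_s: 19.27
ee_pos: [0.4997, -0.0512, 0.2928]
eef_rot: [3.141, 0.0, 2.687]
force: [-0.7, -0.1, -0.3]
grip_width: 0.094
grip_force: 0.0
```

```bash
python3 s.py
python3 - <<'E'
from m import *
c,W=cap("side")
print(get_obs()["time_s"])
for l in ["turntable_handle","rosette_mid_centre","rosette_small_centre","plaster_bowl","masking_tape","shellac_tin"]:
    for p in spot_point(l,c)[:2]: u,v=p["at"][0]*640,p["at"][1]*400;print(l,round(p["p"],2),px2w(c,u,v,.0815 if "ros" in l else None).round(3))
cv2.imwrite("pics/s7.png",cv2.resize(c["image"][80:380,200:500,::-1],(600,600)))
E
```

```text
[[0.1227 0.0466 0.2923]] Fn,FX,FY,FZ [0.19 0.21 0.22 0.38] t 19.5167 mz [ 0.06 -0.09  0.04]
side cap 46 [[0.2578, 0.0315, 0.2711], [0.2665, 0.0439, 0.2882], [0.2818, 0.0564, 0.2964]]
19.6167
turntable_handle 0.65 [ 0.614 -0.163  0.109]
turntable_handle 0.2 [ 0.664 -0.464  0.035]
rosette_mid_centre 0.75 [ 0.526 -0.111  0.082]
rosette_mid_centre 0.22 [ 0.419 -0.122  0.082]
rosette_small_centre 0.52 [ 0.407 -0.238  0.082]
plaster_bowl 0.93 [0.382 0.203 0.023]
masking_tape 0.7 [ 0.524 -0.448 -0.001]
shellac_tin 0.95 [ 0.663 -0.464  0.034]
shellac_tin 0.61 [ 0.608 -0.163  0.105]
```

View pics/s7.png

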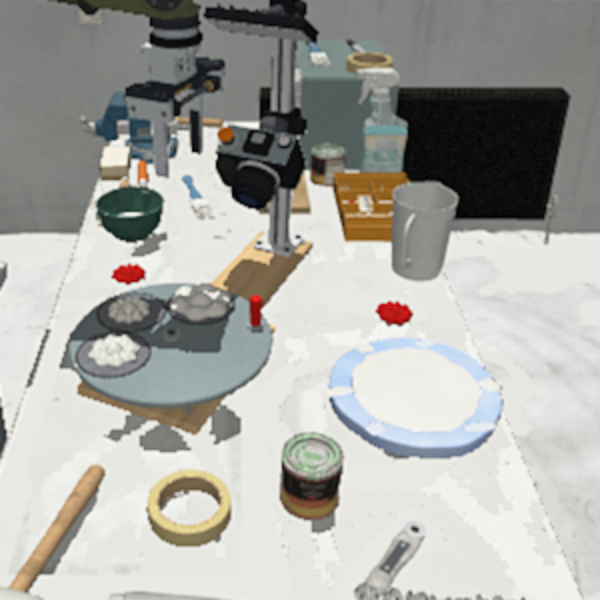

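The picture shows the large rosette at the shooting spot. All three castings are still on the plate, the cap is back up at (226,134), and the bowl, tape and tin are where they were. The arm is clear of everything.

```bash
python3 -c "
from station import *
print(hand_in())"
```

```text
the job is handed in; nothing more can be done
None
```

I turned the large rosette to the shooting spot, held the release at its halfway stop for over 1.5 s, pressed it fully down and let it spring back up; the job was handed in at about 20 s.

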